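# Hang the yellow dice cup on the carousel's free hook

## Task

Turn the cup carousel by the wooden grip on its top until its one empty hook points to the front, over the white tongue on its base. Then hang the yellow dice cup by its loop on that hook, leaving the hook at the front, and leave the red dice cup where it stands.

Things in the scene. Friction and masses are not known exactly. Their poses are not given: they have to be found in the camera images.
- yellow_cup: Loose yellow dice cup, 100 g, mouth down, 75 mm high, 64 mm wide at the mouth, 54 at the closed top. On top stands a rigid arch loop: 46 mm wide along y, 12 thick along x, up to z = 125 mm. Its opening, along x, is 34 wide, z = 75 to 118, upper corners cut off. Its outer sides are flat and upright to z = 114: grip across them from above. Origin: centre of the mouth; z up. Same turned by 180.
- red_cup: Red dice cup, otherwise the same as the yellow one, standing nearby; not to be moved. Origin and axes as for the yellow cup.
- carousel_head (a joint): Turn of the carousel's four-hook head on its upright axis, rad, counter-clockwise from above; 0: empty hook over the base's white tongue, the front. Starts 0.6 to 1.3, stiff (0.1 N m), stays. Turn it by the dark wooden bar on top, centred on the axis: 52 mm long in line with the empty hook, 12 thick, z = 245 to 287 mm. Cups fixed on other hooks (green, blue, white) reach 144 mm from the axis.
- free_hook (a point): Seat of the empty hook: top of its level 8 mm steel bar, 204 mm above the table, 112 mm from the carousel's axis. Turns with the head: x points inwards to the axis, z up. The hook's upturned tip, 26 to 34 mm further out, ends 16 mm above this point; a 22 mm disc 25 mm further in is a stop. A cup hangs between them, the underside of its loop's top on the bar, its origin 118 mm below this point.

How it is judged:
By the outcome, as a careful person would: the job done as asked, in the order asked, and still so for the second after the job is handed in, with the robot touching nothing.
It also fails if it takes over 64 s, if anything falls off the work surface, if the arm or the gripper's body presses on something with over 40 N, if the wrist force passes 120 N, or if a joint passes its speed limit or range.

## Robot

A 7-joint arm with a two-finger parallel gripper is mounted at the origin on the work surface. World frame = base frame: x ahead of the robot, y to its left, z up, the work surface at z = 0. Lengths are in m, angles in rad, forces in N, time in s.
With the tool pointing down it reaches from about 0.4 to 0.85 m from the base axis. Payload 10.4 kg.
Tool frame: the origin (TCP) lies midway between the tips of the shut fingers; the grasp point (between the pads) lies 19 mm behind it (r.tcp_to_grasp is the z of the grasp point in the tool frame, in m); z points along the fingers, x is the direction in which the jaws open and shut, and the axes are right-handed (so a half turn about z gives the same grasp; the last joint's range is limited). The gripper opens to 87 mm and grips with 3 to 60 N. Pads are 19 mm wide; open, the fingers measure 117 mm over their backs; the gripper's body (75 mm by 190 mm) begins 51 mm behind the grasp point.
Start: joints at [1.244, 0.332, -0.065, 1.46, 0.022, 1.35, -0.088], TCP at [0.187, -0.596, 0.223] pointing down, gripper open.
Joint ranges: [-2.6, 2.6], [-0.5, 2.12], [-1.47, 1.34], [0.16, 2.42], [-1.27, 4.41], [0.06, 2.06], [-2.6, 2.6]. Speed limits (rad/s): [2.22, 2.22, 2.79, 2.79, 3.14, 3.14, 3.14].

## Interface

Orientations are given as a unit quaternion [x, y, z, w].
In Python, from bench import r, camera, close_job gives the robot as it stands. The module is installed in compiled form; this text tells all that it offers.
- The arm moves only by the shell command python3 -m crank 'ROWS' [FORCE]. ROWS is JSON, a list of rows, each an object of numbers: "x", "y", "z": the shift along the tool's x, y, z scaled (see below); "ax", "ay", "az": the turn, a rotation vector about the tool's x, y, z scaled (see below); "claw": the closure, from -1 (fully open) to 1 (shut), so that 0 is half open. A call has exactly 5 rows; each row is the pose to reach, as a shift and turn from the pose commanded when the call began, along the tool's axes at that moment; what a row does not reach only later rows make up. The controller multiplies each number of a shift by 1 m and each number of a turn by 2 rad. A row lasts 1/12 s, in which the tool goes at most 41.7 mm and 7.16 degrees, less where a joint would pass 70% of its speed; a pose out of reach is approached as far as the arm can. A call with a number of a shift or a turn outside -1 to 1 is refused whole. A call with a gripper value outside its range is refused whole. The fingers move at their own pace and stop on an object; FORCE is the grip in N (left out, the last holds). Time passes only in rows, so rows that repeat a pose let the fingers close, or fill a call up. It gives the time, the measured TCP pose, the force and the opening at its end, in the units of the state.
- r.read_state(): the state, without advancing time (a new reading comes with each control period).
- camera(name): name is "scene" or "top"; returns a dict with "color" (480x640x3 uint8, blue, green, red), "fx", "fy", "cx", "cy" (pixels), "D" ([k1, k2, p1, p2, k3] as OpenCV has them; the pictures are not rectified), "eye" and "orientation" of the camera in the world. Camera axes: x right, y down, z forward; pixel columns grow to the right and rows downward; lengths in m; the calibration is good to about 2 mm. A picture is of the moment at which its call begins. There is no depth.
- close_job(): hands the job in, once; it reports no verdict.
The state is a dict: "time": time; "joint_positions": joint angles; "joint_vel": joint speeds; "joint_torque": joint torques, N m; "ee_pos": TCP position; "eef_rot": TCP orientation; "ft_force": force on the tool from outside, world axes, zero at the start; "torque": the same for the moment, N m; "width": finger opening in m.
Only numpy, scipy, OpenCV 4.12 (cv2) and the standard library are available. Lean on these libraries where they do the work, as an engineer would, in place of code of your own. Each camera call takes 0.05 s, during which the arm holds its last target. There are 200 camera calls.

## Working session

There is one attempt and no reset: what is moved stays moved. The work goes in short steps, Python scripts to look and compute and a shell command to move; the robot and the scene stay as the last step left them, time stands still between calls to the robot, and variables do not carry over. Pictures are saved under pics/ and viewed, about 8 in all and at most 12, crops included, and the job is handed in when it is done.

```bash
ls; mkdir -p pics; python3 - <<'E'
from bench import r,camera
import cv2,json
for n in("scene","top"):
    c=camera(n);cv2.imwrite(f"pics/{n}0.png",c["color"])
    print({k:v for k,v in c.items() if k!="color"})
s=r.read_state();print(s,r.tcp_to_grasp)
E
```

```text
pics
{'fx': 578.0182906965779, 'fy': 578.0182906965779, 'cx': 324.6589575702787, 'cy': 237.65335227586564, 'D': array([-0.15872002,  0.        ,  0.        ,  0.        ,  0.        ]), 'eye': array([1.27692866, 0.24605707, 0.91872201]), 'orientation': array([ 0.58279694,  0.72062387, -0.28637583, -0.24297704])}
{'fx': 493.31543661376963, 'fy': 493.31543661376963, 'cx': 318.11670293086587, 'cy': 238.33501491291818, 'D': array([-0.05677192,  0.        ,  0.        ,  0.        ,  0.        ]), 'eye': array([0.445011  , 0.11177552, 0.85961153]), 'orientation': array([ 0.7058182 , -0.70413038,  0.05531553, -0.05441749])}
{'time': 0.1, 'joint_positions': array([ 1.2443945 ,  0.33282885, -0.06469587,  1.46083139,  0.02159508,
        1.34990737, -0.08849944]), 'joint_vel': array([ 1.23478143e-03, -1.15154170e-03, -6.39595821e-04, -1.01203004e-03,
        1.19454427e-03,  8.25252242e-05, -4.03967096e-04]), 'joint_torque': array([ 1.54555888e-03, -6.24545431e+01,  2.49574729e-02, -3.90719461e+01,
       -6.12066407e-02,  3.65065620e-02,  9.81690096e-05]), 'ee_pos': array([ 0.18686361, -0.59605642,  0.22183328]), 'eef_rot': array([ 8.05966236e-01, -5.91961162e-01, -5.31076966e-04, -3.56975577e-04]), 'ft_force': array([ 0.37015112, -0.88880923, -0.41552546]), 'torque': array([-0.00193998,  0.02438488,  0.0206069 ]), 'width': 0.08731075042320681} -0.0187
```

View pics/scene0.png

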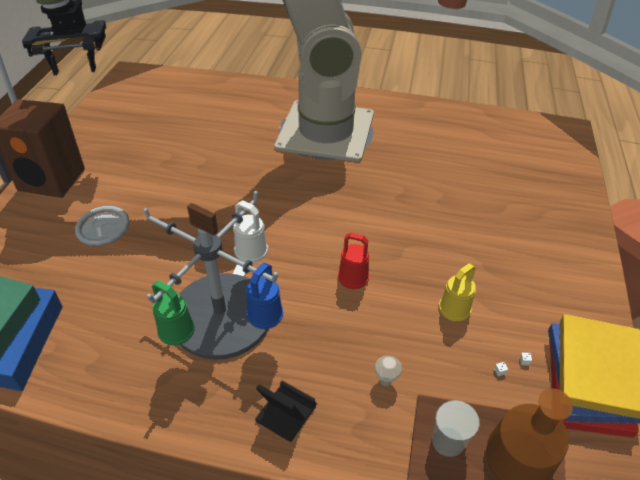

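View pics/top0.png

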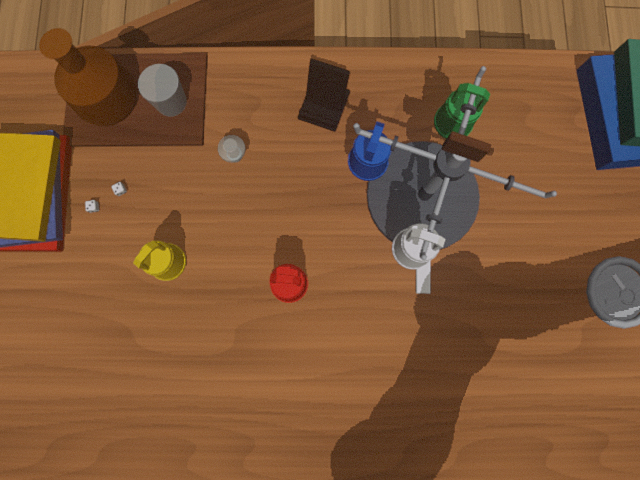

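The scene view shows the red cup at (354,262), the yellow cup at (458,295) and the carousel with its wooden grip at (203,218). In the top view the tongue is at (424,278), the empty hook's tip at (551,195) and the grip at about (468,147). Yellow is at (160,260) and red at (289,283). Next I'll view enlarged crops.

```bash
cat > h.py <<'E'
import cv2,numpy as np
from scipy.spatial.transform import Rotation as R
from bench import r,camera
def ray(c,p):
    K=np.array([[c["fx"],0,c["cx"]],[0,c["fy"],c["cy"]],[0,0,1]])
    u=cv2.undistortPoints(np.array([[p]],float),K,c["D"])[0,0]
    return c["eye"],R.from_quat(c["orientation"]).apply([u[0],u[1],1])
def onz(c,p,z):
    e,d=ray(c,p); return (e+d*(z-e[2])/d[2]).round(4)
def tri(c1,p1,c2,p2):
    e1,d1=ray(c1,p1);e2,d2=ray(c2,p2)
    t=np.linalg.lstsq(np.c_[d1,-d2],e2-e1,rcond=None)[0]
    a,b=e1+d1*t[0],e2+d2*t[1]; return ((a+b)/2).round(4),np.linalg.norm(a-b).round(4)
def proj(c,P):
    K=np.array([[c["fx"],0,c["cx"]],[0,c["fy"],c["cy"]],[0,0,1]])
    M=R.from_quat(c["orientation"]).as_matrix().T
    return cv2.projectPoints(np.array(P,float).reshape(-1,1,3),cv2.Rodrigues(M)[0],-M@c["eye"],K,c["D"])[0][:,0]
def crop(c,x,y,w,h,s): return cv2.resize(c["color"][y:y+h,x:x+w],None,fx=s,fy=s,interpolation=cv2.INTER_CUBIC)
E
python3 - <<'E'
from h import *
t=cv2.imread("pics/top0.png");s=cv2.imread("pics/scene0.png")
a=crop({"color":t},360,100,200,200,3); b=crop({"color":t},120,220,80,80,2.5)
b=cv2.copyMakeBorder(b,0,400,0,0,0)
b[200:400,:]=crop({"color":t},250,240,80,80,2.5)
b[400:600,:]=crop({"color":s},430,255,80,80,2.5)
cv2.imwrite("pics/crop0.png",np.hstack([a,b]))
E
```

```text
(no output)
```

View pics/crop0.png

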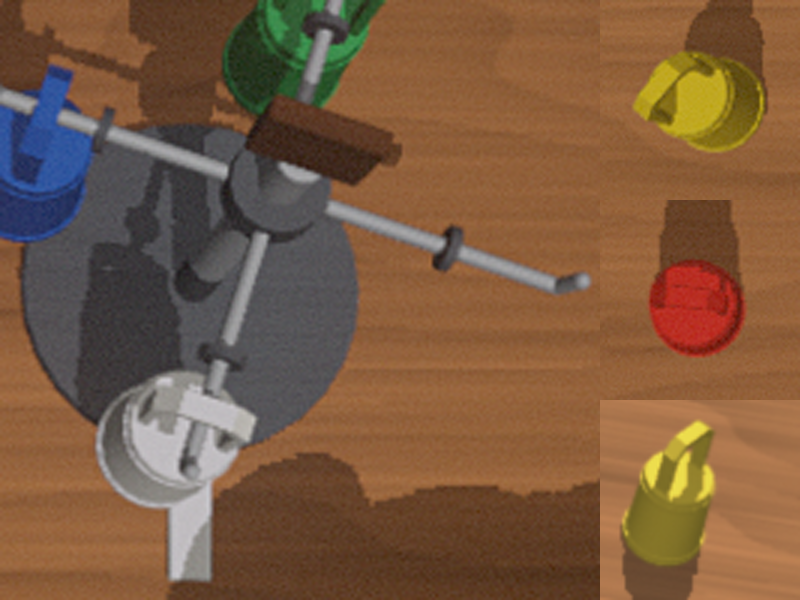

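The crop shows the hook's root at full-image (470,169), its bend at (545,195.7) and its tip at (554.7,193.7). The tongue ends at (423.3,293.3). The yellow loop's top strip runs from lower left to upper right.

```bash
python3 - <<'E'
from h import *
T=camera("top");S=camera("scene")
for n,p,z in [("disc",(423.3,195),.01),("tongueend",(423.3,293.3),.005),("tonguestart",(423.3,270),.005),("hub top?",(452,163),.21),("root",(470,169),.2),("bend",(545,195.7),.2),("tip",(554.7,193.7),.22)]: print(n,onz(T,p,z))
print("tip tri",tri(T,(554.7,193.7),S,(147,211)))
for n,c,cols in (("T",T,0),("S",S,0)):
    hsv=cv2.cvtColor(c["color"],cv2.COLOR_BGR2HSV)
    for nm,lo,hi,box in (("yel",(22,120,60),(35,255,255),{"T":(120,220,200,300),"S":(430,250,490,330)}),("red",(0,190,60),(6,255,255),{"T":(250,240,330,320),"S":(330,220,380,300)}),("bar",(0,60,15),(20,255,110),{"T":(430,125,500,165),"S":(185,200,222,236)})):
        m=cv2.inRange(hsv,lo,hi);x0,y0,x1,y1=box[n];k=np.zeros_like(m);k[y0:y1,x0:x1]=m[y0:y1,x0:x1]
        ct=max(cv2.findContours(k,0,2)[0],key=cv2.contourArea)
        print(n,nm,cv2.contourArea(ct),cv2.boundingRect(ct),cv2.approxPolyDP(ct,1.5,True)[:,0].tolist())
print("lid",onz(T,(156.8,258),.075),"mouth",onz(T,(167.2,262),0))
print("red lid",onz(T,(288,283),.075))
t=crop(T,130,230,65,60,6);s=crop(S,435,255,60,70,6)
h=max(t.shape[0],s.shape[0]);t=cv2.copyMakeBorder(t,0,h-t.shape[0],0,0,0)
cv2.imwrite("pics/crop1.png",np.hstack([t,s]))
E
```

```text
disc [ 0.6563 -0.0755  0.01  ]
tongueend [ 0.4831 -0.0713  0.005 ]
tonguestart [ 0.5235 -0.0725  0.005 ]
hub top? [ 0.652  -0.0726  0.21  ]
root [ 0.6467 -0.1004  0.2   ]
bend [ 0.6091 -0.2044  0.2   ]
tip [ 0.607  -0.2085  0.22  ]
tip tri (array([ 0.6082, -0.2092,  0.2132]), np.float64(0.0049))
T yel 1436.5 (133, 241, 53, 40) [[145, 244], [133, 262], [138, 267], [164, 280], [175, 278], [182, 271], [185, 257], [177, 246], [160, 241], [151, 241]]
T red 1082.5 (270, 264, 38, 39) [[283, 264], [271, 273], [270, 285], [276, 297], [282, 301], [291, 302], [303, 295], [307, 287], [307, 280], [297, 267]]
T bar 900.5 (430, 125, 64, 37) [[430, 125], [430, 138], [431, 134], [432, 136], [442, 138], [444, 140], [442, 149], [476, 161], [486, 153], [491, 154], [493, 151], [490, 144], [455, 132], [451, 132], [449, 137], [445, 139], [438, 133], [433, 133], [431, 127], [434, 126]]
S yel 1351.5 (439, 263, 37, 58) [[469, 263], [461, 268], [455, 276], [451, 277], [446, 284], [439, 308], [441, 313], [448, 319], [461, 320], [467, 317], [470, 312], [470, 304], [475, 287], [471, 280], [474, 267]]
S red 1148.5 (339, 233, 29, 56) [[350, 233], [345, 238], [345, 248], [342, 253], [342, 269], [339, 273], [339, 278], [344, 285], [353, 288], [362, 285], [367, 279], [361, 280], [364, 278], [364, 270], [367, 267], [365, 263], [367, 259], [365, 252], [367, 240], [363, 236], [361, 239], [359, 238], [360, 236], [356, 238], [357, 235], [355, 236]]
S bar 798.0 (185, 204, 37, 32) [[190, 204], [187, 207], [189, 217], [185, 218], [185, 231], [191, 235], [198, 235], [197, 228], [199, 227], [212, 234], [216, 234], [221, 228], [221, 210], [213, 214]]
lid [0.5352 0.3704 0.075 ] mouth [0.5368 0.3763 0.    ]
red lid [0.496  0.1586 0.075 ]
```

View pics/crop1.png

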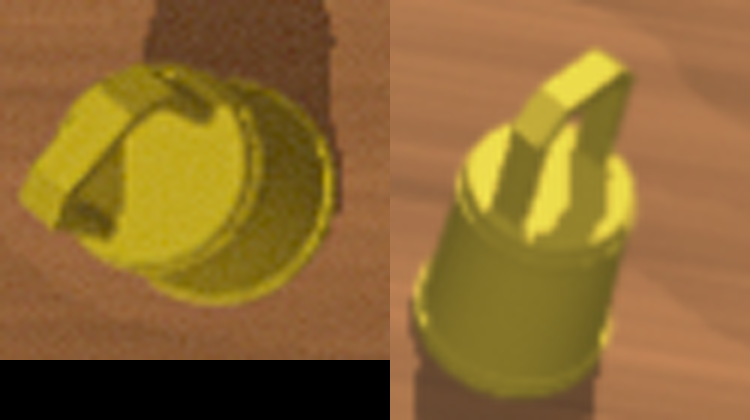

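```bash
python3 - <<'E'
from h import *
T=camera("top");S=camera("scene")
def pr(n,a,b,c,z):
    A,B=onz(c,a,z),onz(c,b,z);d=B-A;print(n,A,B,"mid",(A+B)/2,"len",np.linalg.norm(d),"ang",np.degrees(np.arctan2(d[1],d[0])))
pr("T.114",(136.7,264.7),(158.7,243.7),T,.114)
pr("S.125",(461.2,271.7),(472,264.8),S,.125)
# flat strip's two long edges in top (crop)
pr("T edge out",(130+20/6,230+190/6),(130+65/6,230+118/6),T,.114)
pr("T flat",(130+62/6,230+170/6),(130+122/6,230+98/6),T,.125)
# bar top: long edge (far side) top view
pr("bar far edge",(451,132),(490,144),T,.287)
pr("barlong low", (442,149),(476,161),T,.245)
pr("barS top", (190,204),(213,214),S,.287)
pr("hook",(470,169),(545,195.7),T,.2)
print(tri(T,(149,253.5),S,(466.7,268.3)))
# circle check of cup
for x,y in ((.535,.372),(.5368,.3745)):
  print(proj(T,[[x+.032*np.cos(a),y+.032*np.sin(a),0] for a in np.radians([180,225,270])]).round(1).tolist())
print(proj(T,[[.653,-.073,.287]]),proj(S,[[.653,-.073,.287],[.653,-.073,.2]]))
s=r.read_state();print(R.from_quat(s["eef_rot"]).as_matrix().round(4))
E
```

```text
T.114 [0.5203 0.3881 0.114 ] [0.5528 0.3558 0.114 ] mid [0.53655 0.37195 0.114  ] len 0.045820737663202216 ang -44.823161735860594
S.125 [0.5512 0.3651 0.125 ] [0.5298 0.3845 0.125 ] mid [0.5405 0.3748 0.125 ] len 0.028884597971929608 ang 137.80637025178817
T edge out [0.5249 0.3936 0.114 ] [0.5435 0.383  0.114 ] mid [0.5342 0.3883 0.114 ] len 0.021408409562599415 ang -29.67848992513527
T flat [0.5289 0.3791 0.125 ] [0.5472 0.3648 0.125 ] mid [0.53805 0.37195 0.125  ] len 0.02322455596992112 ang -38.004807702741985
bar far edge [ 0.667  -0.0513  0.287 ] [ 0.652  -0.0989  0.287 ] mid [ 0.6595 -0.0751  0.287 ] len 0.04990751446425679 ang -107.49099731224264
barlong low [ 0.6597 -0.0504  0.245 ] [ 0.6438 -0.0944  0.245 ] mid [ 0.65175 -0.0724   0.245  ] len 0.04678471972770594 ang -109.86801289024801
barS top [ 0.6483 -0.0963  0.287 ] [ 0.6625 -0.0516  0.287 ] mid [ 0.6554  -0.07395  0.287  ] len 0.046901279300249364 ang 72.37633300921688
hook [ 0.6467 -0.1004  0.2   ] [ 0.6091 -0.2044  0.2   ] mid [ 0.6279 -0.1524  0.2   ] len 0.11058824530663286 ang -109.87687219460335
(array([0.5365, 0.3723, 0.1188]), np.float64(0.0075))
[[168.7, 281.2], [181.8, 276.0], [187.6, 263.1]]
[[167.3, 280.2], [180.4, 274.9], [186.2, 262.1]]
[[469.07842962 143.02437401]] [[202.4617001  208.03762261]
 [209.24810061 245.21981868]]
[[ 2.992e-01 -9.542e-01 -2.000e-04]
 [-9.542e-01 -2.992e-01  4.000e-04]
 [-4.000e-04  1.000e-04 -1.000e+00]]
```

```bash
cat >> h.py <<'E'
def go(x,y,z,th):
    "target TCP + angle of tool x (deg, world): shift in the tool axes, az number"
    s=r.read_state();M=R.from_quat(s["eef_rot"]).as_matrix()
    a=np.degrees(np.arctan2(M[1,0],M[0,0]));d=((a-th+90)%180)-90
    print("t",round(s["time"],2),"p",s["ee_pos"].round(4),"th",a.round(2),"tilt",M[:2,2].round(4),"w",round(s["width"],4),"F",s["ft_force"].round(1),"q",s["joint_positions"].round(2))
    print("shift",(M.T@(np.array([x,y,z])-s["ee_pos"])).round(4),"az",round(np.radians(d)/2,4))
E
python3 -m crank '[{"z":-0.01,"az":-0.03,"claw":-1},{"z":-0.03,"az":-0.08,"claw":-1},{"z":-0.05,"az":-0.14,"claw":-1},{"z":-0.07,"az":-0.2,"claw":-1},{"z":-0.08,"az":-0.23,"claw":-1}]' 30
python3 -m crank '[{"z":-0.01,"az":-0.04,"claw":-1},{"z":-0.02,"az":-0.1,"claw":-1},{"z":-0.03,"az":-0.16,"claw":-1},{"z":-0.04,"az":-0.21,"claw":-1},{"z":-0.04,"az":-0.233,"claw":-1}]'
python3 -c "from h import *;go(.6545,-.0735,.33,-19.6)"
```

```text
t 0.3 p [ 0.1869 -0.5963  0.2223] th -72.59 tilt [-0.0002  0.0004] w 0.087 F [-0.7 -0.2  0.4] q [ 1.24  0.33 -0.06  1.46  0.02  1.35 -0.09]
shift [-0.359  -0.6026 -0.1076] az -0.4624schema error: expected keys x, y, z, ax, ay, az, claw
schema error: expected keys x, y, z, ax, ay, az, claw
```

All keys are needed in every row.

```bash

python3 -m crank '[{"x":0,"y":0,"z":-0.01,"ax":0,"ay":0,"az":-0.03,"claw":-1},{"x":0,"y":0,"z":-0.03,"ax":0,"ay":0,"az":-0.08,"claw":-1},{"x":0,"y":0,"z":-0.05,"ax":0,"ay":0,"az":-0.14,"claw":-1},{"x":0,"y":0,"z":-0.07,"ax":0,"ay":0,"az":-0.2,"claw":-1},{"x":0,"y":0,"z":-0.08,"ax":0,"ay":0,"az":-0.23,"claw":-1}]' 30
python3 -m crank '[{"x":0,"y":0,"z":-0.01,"ax":0,"ay":0,"az":-0.04,"claw":-1},{"x":0,"y":0,"z":-0.02,"ax":0,"ay":0,"az":-0.1,"claw":-1},{"x":0,"y":0,"z":-0.03,"ax":0,"ay":0,"az":-0.16,"claw":-1},{"x":0,"y":0,"z":-0.04,"ax":0,"ay":0,"az":-0.21,"claw":-1},{"x":0,"y":0,"z":-0.04,"ax":0,"ay":0,"az":-0.233,"claw":-1}]'
python3 -c "from h import *;go(.6545,-.0735,.33,-19.6)"
```

```text
time: 0.72
ee_pos: [0.1872, -0.5969, 0.3053]
eef_rot: [0.921, -0.39, 0.001, 0.001]
ft_force: [0.4, -0.1, -0.2]
width: 0.0873
time: 1.13
ee_pos: [0.1871, -0.5969, 0.3447]
eef_rot: [0.986, -0.167, 0.001, 0.001]
ft_force: [0.4, 0.2, 0.0]
width: 0.0869
t 1.13 p [ 0.1871 -0.5969  0.3447] th -19.21 tilt [ 0.001  -0.0027] w 0.0869 F [0.4 0.2 0. ] q [ 1.32  0.31 -0.18  1.24  0.05  1.59  0.82]
shift [ 0.2692 -0.648   0.0138] az 0.0034
```

```bash

python3 -m crank '[{"x":0.01,"y":-0.02,"z":0,"ax":0,"ay":0,"az":0,"claw":-1},{"x":0.022,"y":-0.05,"z":0,"ax":0,"ay":0,"az":0,"claw":-1},{"x":0.036,"y":-0.085,"z":0,"ax":0,"ay":0,"az":0,"claw":-1},{"x":0.05,"y":-0.12,"z":0,"ax":0,"ay":0,"az":0,"claw":-1},{"x":0.065,"y":-0.155,"z":0,"ax":0,"ay":0,"az":0,"claw":-1}]'
python3 -m crank '[{"x":0.014,"y":-0.035,"z":0,"ax":0,"ay":0,"az":0,"claw":-1},{"x":0.029,"y":-0.07,"z":0,"ax":0,"ay":0,"az":0,"claw":-1},{"x":0.044,"y":-0.105,"z":0,"ax":0,"ay":0,"az":0,"claw":-1},{"x":0.059,"y":-0.14,"z":0,"ax":0,"ay":0,"az":0,"claw":-1},{"x":0.073,"y":-0.175,"z":0,"ax":0,"ay":0,"az":0,"claw":-1}]'
python3 -m crank '[{"x":0.014,"y":-0.035,"z":0,"ax":0,"ay":0,"az":0,"claw":-1},{"x":0.029,"y":-0.07,"z":0,"ax":0,"ay":0,"az":0,"claw":-1},{"x":0.044,"y":-0.105,"z":0,"ax":0,"ay":0,"az":0,"claw":-1},{"x":0.059,"y":-0.14,"z":0,"ax":0,"ay":0,"az":0,"claw":-1},{"x":0.073,"y":-0.175,"z":0,"ax":0,"ay":0,"az":0,"claw":-1}]'
python3 -m crank '[{"x":0.014,"y":-0.035,"z":0,"ax":0,"ay":0,"az":0,"claw":-1},{"x":0.029,"y":-0.07,"z":0,"ax":0,"ay":0,"az":0,"claw":-1},{"x":0.044,"y":-0.105,"z":0,"ax":0,"ay":0,"az":0,"claw":-1},{"x":0.053,"y":-0.13,"z":0,"ax":0,"ay":0,"az":0,"claw":-1},{"x":0.058,"y":-0.143,"z":0,"ax":0,"ay":0,"az":0,"claw":-1}]'
python3 - <<'E'
from h import *
go(.6545,-.0735,.253,-19.6)
T=camera("top");S=camera("scene")
a=crop(T,360,60,200,200,2);b=crop(S,120,120,200,200,2)
cv2.imwrite("pics/c2.png",np.hstack([a,b]))
E
```

```text
time: 1.55
ee_pos: [0.3007, -0.4707, 0.3426]
eef_rot: [0.985, -0.17, 0.0, 0.0]
ft_force: [0.5, -1.2, 0.3]
width: 0.0873
time: 1.97
ee_pos: [0.4284, -0.3299, 0.3427]
eef_rot: [0.985, -0.17, 0.0, 0.0]
ft_force: [0.3, -0.6, -0.4]
width: 0.0871
time: 2.38
ee_pos: [0.5557, -0.1896, 0.3427]
eef_rot: [0.985, -0.17, 0.0, 0.0]
ft_force: [0.6, 0.1, -0.4]
width: 0.0872
time: 2.8
ee_pos: [0.6586, -0.0714, 0.3416]
eef_rot: [0.986, -0.168, -0.001, -0.001]
ft_force: [-0.8, -0.6, -0.7]
width: 0.0871
t 2.8 p [ 0.6586 -0.0714  0.3416] th -19.3 tilt [-0.0009  0.002 ] w 0.0871 F [-0.8 -0.6 -0.7] q [ 0.42  0.45 -0.59  1.11  0.24  1.65 -0.44]
shift [-0.003   0.0034  0.0886] az 0.0027
```

View pics/c2.png

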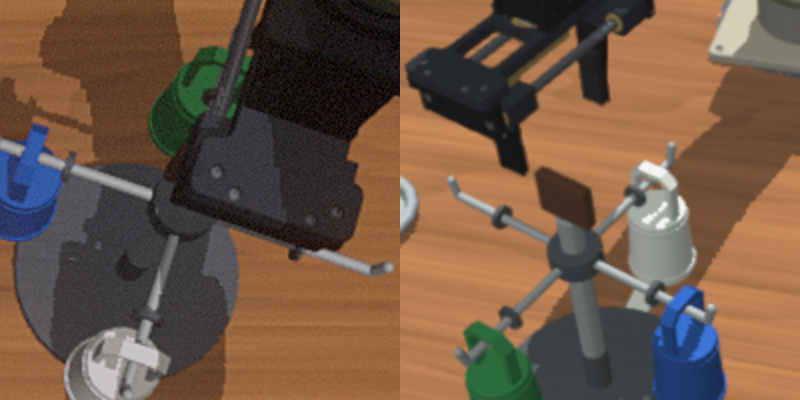

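The fingers sit above and on either side of the bar, correctly aligned. Now I'll descend and grip.

```bash

python3 -m crank '[{"x":-0.001,"y":0.001,"z":0.01,"ax":0,"ay":0,"az":0,"claw":-1},{"x":-0.003,"y":0.003,"z":0.03,"ax":0,"ay":0,"az":0,"claw":-1},{"x":-0.003,"y":0.003,"z":0.055,"ax":0,"ay":0,"az":0.002,"claw":-1},{"x":-0.003,"y":0.003,"z":0.075,"ax":0,"ay":0,"az":0.002,"claw":-1},{"x":-0.003,"y":0.003,"z":0.088,"ax":0,"ay":0,"az":0.002,"claw":-1}]'
python3 -m crank '[{"x":0,"y":0,"z":0,"ax":0,"ay":0,"az":0,"claw":0.3},{"x":0,"y":0,"z":0,"ax":0,"ay":0,"az":0,"claw":0.6},{"x":0,"y":0,"z":0,"ax":0,"ay":0,"az":0,"claw":1},{"x":0,"y":0,"z":0,"ax":0,"ay":0,"az":0,"claw":1},{"x":0,"y":0,"z":0,"ax":0,"ay":0,"az":0,"claw":1}]' 20
python3 -m crank '[{"x":0,"y":0,"z":0,"ax":0,"ay":0,"az":0,"claw":1},{"x":0,"y":0,"z":0,"ax":0,"ay":0,"az":0,"claw":1},{"x":0,"y":0,"z":0,"ax":0,"ay":0,"az":0,"claw":1},{"x":0,"y":0,"z":0,"ax":0,"ay":0,"az":0,"claw":1},{"x":0,"y":0,"z":0,"ax":0,"ay":0,"az":0,"claw":1}]' 30
python3 -c "from h import *;go(.6545,-.0735,.253,-90.8)"
```

```text
time: 3.32
ee_pos: [0.6522, -0.0791, 0.2524]
eef_rot: [0.985, -0.172, -0.001, 0.001]
ft_force: [-0.6, -1.0, -0.3]
width: 0.0873
time: 3.73
ee_pos: [0.6539, -0.0774, 0.2559]
eef_rot: [0.985, -0.172, 0.001, -0.0]
ft_force: [-0.1, -0.8, -0.4]
width: 0.0612
time: 4.15
ee_pos: [0.6534, -0.0775, 0.2546]
eef_rot: [0.985, -0.172, 0.0, 0.0]
ft_force: [-0.4, 0.0, -0.7]
width: 0.0286
t 4.15 p [ 0.6534 -0.0775  0.2546] th -19.76 tilt [ 0.     -0.0001] w 0.0286 F [-0.4  0.  -0.7] q [ 0.46  0.45 -0.59  1.29  0.25  1.47 -0.45]
shift [-0.0003 -0.0041  0.0016] az 0.6199
```

```bash

python3 -m crank '[{"x":0,"y":-0.002,"z":0,"ax":0,"ay":0,"az":0,"claw":1},{"x":0,"y":-0.004,"z":0,"ax":0,"ay":0,"az":0,"claw":1},{"x":0,"y":-0.004,"z":0,"ax":0,"ay":0,"az":0,"claw":1},{"x":0,"y":-0.004,"z":0,"ax":0,"ay":0,"az":0,"claw":1},{"x":0,"y":-0.004,"z":0,"ax":0,"ay":0,"az":0,"claw":1}]' 30
python3 -c "from h import *;go(.6545,-.0735,.253,-90.8)"
```

```text
time: 4.57
ee_pos: [0.6556, -0.0735, 0.2546]
eef_rot: [0.985, -0.172, 0.001, -0.0]
ft_force: [5.1, -0.4, -1.4]
width: 0.0118
t 4.57 p [ 0.6556 -0.0735  0.2546] th -19.75 tilt [0.0019 0.0002] w 0.0118 F [ 5.1 -0.4 -1.4] q [ 0.45  0.46 -0.59  1.29  0.25  1.47 -0.46]
shift [-0.001   0.0004  0.0016] az 0.62
```

```bash

python3 -m crank '[{"x":0,"y":0,"z":0,"ax":0,"ay":0,"az":0.02,"claw":1},{"x":0,"y":0,"z":0,"ax":0,"ay":0,"az":0.06,"claw":1},{"x":0,"y":0,"z":0,"ax":0,"ay":0,"az":0.11,"claw":1},{"x":0,"y":0,"z":0,"ax":0,"ay":0,"az":0.16,"claw":1},{"x":0,"y":0,"z":0,"ax":0,"ay":0,"az":0.2,"claw":1}]'
python3 -m crank '[{"x":0,"y":0,"z":0,"ax":0,"ay":0,"az":0.04,"claw":1},{"x":0,"y":0,"z":0,"ax":0,"ay":0,"az":0.09,"claw":1},{"x":0,"y":0,"z":0,"ax":0,"ay":0,"az":0.14,"claw":1},{"x":0,"y":0,"z":0,"ax":0,"ay":0,"az":0.19,"claw":1},{"x":0,"y":0,"z":0,"ax":0,"ay":0,"az":0.23,"claw":1}]'
python3 -c "from h import *;go(.6545,-.0735,.253,-90.8)"
```

```text
time: 4.98
ee_pos: [0.6562, -0.0739, 0.2546]
eef_rot: [0.93, -0.366, 0.002, -0.001]
ft_force: [10.1, -2.0, -4.0]
width: 0.012
time: 5.4
ee_pos: [0.6567, -0.0746, 0.2545]
eef_rot: [0.822, -0.569, 0.002, -0.001]
ft_force: [12.4, -4.4, -4.5]
width: 0.0118
t 5.4 p [ 0.6567 -0.0746  0.2545] th -69.39 tilt [ 0.0044 -0.001 ] w 0.0118 F [12.4 -4.4 -4.5] q [ 0.36  0.43 -0.45  1.29  0.19  1.45 -1.29]
shift [-0.0018  0.0016  0.0015] az 0.1869
```

```bash

python3 -m crank '[{"x":0.001,"y":-0.001,"z":0,"ax":0,"ay":0,"az":0.04,"claw":1},{"x":0.001,"y":-0.002,"z":0,"ax":0,"ay":0,"az":0.08,"claw":1},{"x":0.001,"y":-0.002,"z":0,"ax":0,"ay":0,"az":0.12,"claw":1},{"x":0.001,"y":-0.002,"z":0,"ax":0,"ay":0,"az":0.16,"claw":1},{"x":0.001,"y":-0.002,"z":0,"ax":0,"ay":0,"az":0.187,"claw":1}]'
python3 -m crank '[{"x":0,"y":0,"z":0,"ax":0,"ay":0,"az":0,"claw":1},{"x":0,"y":0,"z":0,"ax":0,"ay":0,"az":0,"claw":1},{"x":0,"y":0,"z":0,"ax":0,"ay":0,"az":0,"claw":1},{"x":0,"y":0,"z":0,"ax":0,"ay":0,"az":0,"claw":1},{"x":0,"y":0,"z":0,"ax":0,"ay":0,"az":0,"claw":1}]'
python3 - <<'E'
from h import *
go(.6545,-.0735,.253,-90.8)
T=camera("top");S=camera("scene")
a=crop(T,350,120,200,200,2);b=crop(S,120,150,200,200,2)
cv2.imwrite("pics/c3.png",np.hstack([a,b]))
E
```

```text
time: 5.82
ee_pos: [0.6568, -0.0753, 0.2545]
eef_rot: [-0.702, 0.712, -0.001, -0.001]
ft_force: [-1.6, -5.1, 0.5]
width: 0.0113
time: 6.23
ee_pos: [0.6568, -0.0753, 0.2545]
eef_rot: [-0.705, 0.71, -0.0, -0.001]
ft_force: [-0.9, -4.0, 1.0]
width: 0.0116
t 6.23 p [ 0.6568 -0.0753  0.2545] th -90.41 tilt [-0.0002 -0.0016] w 0.0116 F [-0.9 -4.   1. ] q [ 0.32  0.43 -0.39  1.29  0.16  1.46 -1.64]
shift [-0.0018  0.0023  0.0015] az 0.0034
```

View pics/c3.png

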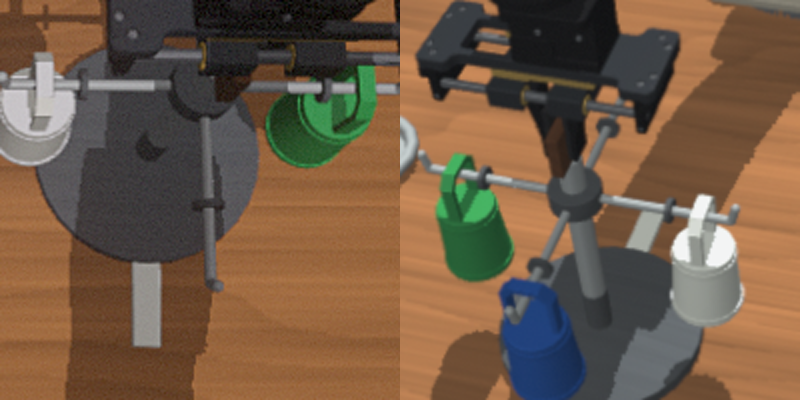

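The hook now points to the front: bend at about (455,257), root at (451.5,177). The tongue runs from (423.5,251) to (423.5,293). I'll measure both lines.

```bash
python3 - <<'E'
from h import *
T=camera("top")
g=cv2.cvtColor(T["color"],cv2.COLOR_BGR2HSV)
# tongue: low saturation bright
def mid(rows,x0,x1,f):
    o=[]
    for y in rows:
        x=np.nonzero(f(g[y,x0:x1]))[0]
        if len(x): o.append((x.mean()+x0,y,len(x)))
    return np.array(o)
def fitline(o,z,n):
    P=np.array([onz(T,p[:2],z) for p in o]);vx,vy,x0,y0=cv2.fitLine(P[:,:2].astype(np.float32),cv2.DIST_HUBER,0,.001,.001).ravel()
    if vx>0:vx,vy=-vx,-vy
    print(n,"width",np.median(o[:,2]),"ang",np.degrees(np.arctan2(vy,vx))%360,"y at x=.656",y0+vy/vx*(.656-x0),"at .544",y0+vy/vx*(.544-x0),P[0],P[-1])
t=mid(range(256,290),405,445,lambda p:(p[:,1]<70)&(p[:,2]>90));fitline(t,.006,"tongue")
h=mid([*range(184,216),*range(228,252)],440,470,lambda p:(p[:,1]<55)&(p[:,2]>110));fitline(h,.2,"hook")
print(t[::8],h[::8])
print("tip",onz(T,(457.5,263),.22),"bend",onz(T,(455,257.5),.204))
E
```

```text
tongue width 15.0 ang 178.38889 y at x=.656 -0.07545454 at .544 -0.07230438 [ 0.5479 -0.0724  0.006 ] [ 0.4904 -0.0708  0.006 ]
hook width 1.0 ang 179.64911 y at x=.656 -0.076165244 at .544 -0.075479336 [ 0.6249 -0.0755  0.2   ] [ 0.5341 -0.0759  0.2   ]
[[423. 256.  15.]
 [423. 264.  15.]
 [423. 272.  15.]
 [423. 280.  15.]
 [423. 288.  15.]] [[453. 184.   1.]
 [454. 195.   1.]
 [454. 203.   1.]
 [455. 211.   1.]
 [455. 232.   1.]
 [455. 240.   1.]
 [456. 249.   1.]]
tip [ 0.513  -0.0714  0.22  ] bend [ 0.5221 -0.0729  0.204 ]
```

```bash
python3 - <<'E'
from h import *
T=camera("top")
g=cv2.cvtColor(T["color"],cv2.COLOR_BGR2HSV).astype(int)
print(g[235,448:464].tolist())
print(g[190,444:462].tolist())
o=[]
for y in [*range(234,254)]:
    x=np.nonzero(g[y,445:468,1]<85)[0]
    if len(x)>2:o.append((x.mean()+445,y,len(x)))
o=np.array(o);P=np.array([onz(T,p[:2],.2) for p in o]);f=np.polyfit(P[:,0],P[:,1],1)
print(np.median(o[:,2]),P[0],P[-1],P[:,1].mean(),P[:,0].mean())
m=P.mean(0)
for a in ((.656,-.0755),(.656,-.0745)): print(np.degrees(np.arctan2(m[1]-a[1],m[0]-a[0]))%360)
E
```

```text
[[167, 36, 63], [120, 4, 59], [165, 16, 62], [15, 26, 59], [15, 13, 81], [170, 8, 90], [158, 10, 100], [135, 4, 118], [130, 7, 108], [6, 17, 75], [12, 21, 62], [0, 9, 59], [156, 22, 59], [160, 12, 64], [115, 18, 87], [2, 35, 103]]
[[110, 12, 66], [100, 24, 63], [165, 9, 60], [135, 8, 66], [90, 9, 58], [156, 21, 62], [0, 0, 64], [120, 3, 83], [120, 3, 98], [158, 9, 114], [20, 7, 113], [120, 3, 101], [113, 21, 96], [130, 16, 97], [120, 11, 95], [105, 11, 97], [140, 17, 92], [150, 5, 94]]
13.0 [ 0.5548 -0.0747  0.2   ] [ 0.5287 -0.0736  0.2   ] -0.07187000000000002 0.541685
178.18122017375043
178.68205115691225
```

```bash

python3 -m crank '[{"x":0,"y":0,"z":0,"ax":0,"ay":0,"az":0,"claw":0},{"x":0,"y":0,"z":0,"ax":0,"ay":0,"az":0,"claw":0},{"x":0,"y":0,"z":0,"ax":0,"ay":0,"az":0,"claw":-1},{"x":0,"y":0,"z":0,"ax":0,"ay":0,"az":0,"claw":-1},{"x":0,"y":0,"z":0,"ax":0,"ay":0,"az":0,"claw":-1}]'
python3 -m crank '[{"x":0,"y":0,"z":-0.01,"ax":0,"ay":0,"az":0,"claw":-1},{"x":0,"y":0,"z":-0.03,"ax":0,"ay":0,"az":0,"claw":-1},{"x":0,"y":0,"z":-0.055,"ax":0,"ay":0,"az":0,"claw":-1},{"x":0,"y":0,"z":-0.08,"ax":0,"ay":0,"az":0,"claw":-1},{"x":0,"y":0,"z":-0.09,"ax":0,"ay":0,"az":0,"claw":-1}]'
python3 -m crank '[{"x":-0.02,"y":0.005,"z":0,"ax":0,"ay":0,"az":0,"claw":-1},{"x":-0.05,"y":0.013,"z":0,"ax":0,"ay":0,"az":0,"claw":-1},{"x":-0.085,"y":0.022,"z":0,"ax":0,"ay":0,"az":0,"claw":-1},{"x":-0.12,"y":0.031,"z":0,"ax":0,"ay":0,"az":0,"claw":-1},{"x":-0.155,"y":0.04,"z":0,"ax":0,"ay":0,"az":0,"claw":-1}]'
python3 -m crank '[{"x":-0.03,"y":0.008,"z":0,"ax":0,"ay":0,"az":-0.02,"claw":-1},{"x":-0.06,"y":0.016,"z":0,"ax":0,"ay":0,"az":-0.06,"claw":-1},{"x":-0.09,"y":0.024,"z":0,"ax":0,"ay":0,"az":-0.1,"claw":-1},{"x":-0.12,"y":0.032,"z":0,"ax":0,"ay":0,"az":-0.15,"claw":-1},{"x":-0.15,"y":0.04,"z":0,"ax":0,"ay":0,"az":-0.2,"claw":-1}]'
python3 -c "from h import *;go(.537,.3735,.23,-43)"
```

```text
time: 6.85
ee_pos: [0.657, -0.0735, 0.2546]
eef_rot: [-0.705, 0.71, 0.0, 0.0]
ft_force: [-0.0, 0.1, -0.6]
width: 0.0373
time: 7.27
ee_pos: [0.6576, -0.0737, 0.3493]
eef_rot: [-0.704, 0.71, -0.002, 0.002]
ft_force: [0.3, 0.7, 0.3]
width: 0.0703
time: 7.68
ee_pos: [0.6176, 0.0829, 0.3449]
eef_rot: [-0.704, 0.71, -0.0, 0.0]
ft_force: [0.3, -0.4, -0.5]
width: 0.0863
time: 8.1
ee_pos: [0.5788, 0.2331, 0.345]
eef_rot: [0.833, -0.554, 0.0, -0.0]
ft_force: [-0.2, 0.0, 0.9]
width: 0.0869
t 8.1 p [0.5788 0.2331 0.345 ] th -67.27 tilt [ 0.0004 -0.0001] w 0.0869 F [-0.2  0.   0.9] q [-0.03  0.36 -0.59  1.22  0.19  1.62 -1.76]
shift [-0.1457 -0.0156  0.1149] az -0.2118
```

```bash

python3 -m crank '[{"x":-0.03,"y":-0.003,"z":0.01,"ax":0,"ay":0,"az":-0.05,"claw":-1},{"x":-0.06,"y":-0.006,"z":0.03,"ax":0,"ay":0,"az":-0.1,"claw":-1},{"x":-0.09,"y":-0.01,"z":0.05,"ax":0,"ay":0,"az":-0.15,"claw":-1},{"x":-0.125,"y":-0.013,"z":0.07,"ax":0,"ay":0,"az":-0.19,"claw":-1},{"x":-0.146,"y":-0.016,"z":0.08,"ax":0,"ay":0,"az":-0.212,"claw":-1}]'
python3 -m crank '[{"x":0,"y":0,"z":0,"ax":0,"ay":0,"az":0,"claw":-1},{"x":0,"y":0,"z":0,"ax":0,"ay":0,"az":0,"claw":-1},{"x":0,"y":0,"z":0,"ax":0,"ay":0,"az":0,"claw":-1},{"x":0,"y":0,"z":0,"ax":0,"ay":0,"az":0,"claw":-1},{"x":0,"y":0,"z":0,"ax":0,"ay":0,"az":0,"claw":-1}]'
python3 - <<'E'
from h import *
go(.537,.3735,.095,-43)
T=camera("top");S=camera("scene")
cv2.imwrite("pics/c4.png",np.hstack([crop(T,390,110,100,200,3),crop(S,410,190,100,200,3)]))
E
```

```text
time: 8.52
ee_pos: [0.5357, 0.3758, 0.2622]
eef_rot: [0.931, -0.365, -0.001, 0.001]
ft_force: [-0.7, 0.1, -0.2]
width: 0.0874
time: 8.93
ee_pos: [0.5396, 0.3716, 0.2654]
eef_rot: [0.929, -0.37, 0.001, -0.0]
ft_force: [0.5, -0.2, 0.1]
width: 0.087
t 8.93 p [0.5396 0.3716 0.2654] th -43.41 tilt [0.0014 0.0001] w 0.087 F [ 0.5 -0.2  0.1] q [-0.2   0.46 -0.69  1.28  0.29  1.5  -1.61]
shift [-0.0034  0.0005  0.1704] az -0.0036
```

View pics/c4.png

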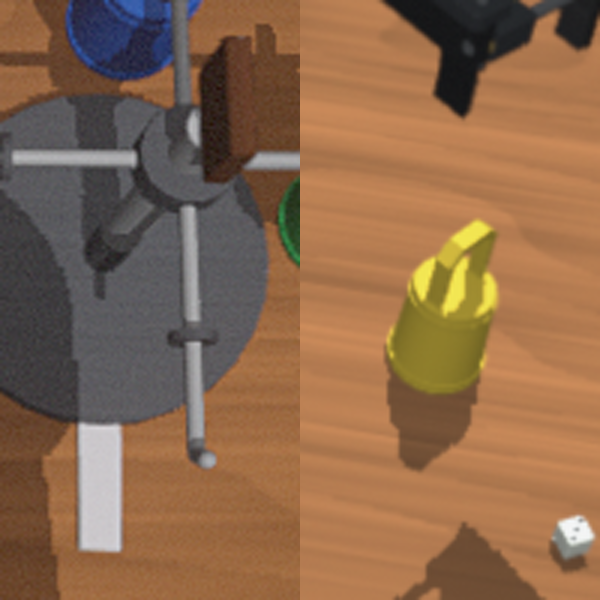

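The released head stays with its hook over the front: root (452.7,179.3), bend (455.3,255.7). The tongue runs from (423.7,251.7) to (423.3,293.3). The yellow cup still stands below the gripper. I'll descend onto its loop.

```bash

python3 -m crank '[{"x":-0.001,"y":0,"z":0.015,"ax":0,"ay":0,"az":0,"claw":-1},{"x":-0.003,"y":0,"z":0.04,"ax":0,"ay":0,"az":0,"claw":-1},{"x":-0.003,"y":0,"z":0.07,"ax":0,"ay":0,"az":0,"claw":-1},{"x":-0.003,"y":0,"z":0.09,"ax":0,"ay":0,"az":0,"claw":-1},{"x":-0.003,"y":0,"z":0.1,"ax":0,"ay":0,"az":0,"claw":-1}]'
python3 - <<'E'
from h import *
go(.537,.3735,.085,-43)
T=camera("top")
Q=lambda p,z:onz(T,p,z)
a=Q((452.7,179.3),.2);b=Q((455.3,255.7),.2);t0=Q((423.7,251.7),.006);t1=Q((423.3,293.3),.006)
A=lambda p,q:np.degrees(np.arctan2(q[1]-p[1],q[0]-p[0]))%360
print(a,b,A(a,b),Q((454,222.3),.2),Q((459,263.3),.22),t0,t1,A(t0,t1),A((.656,-.0753),t1))
E
```

```text
time: 9.45
ee_pos: [0.5358, 0.3733, 0.1617]
eef_rot: [0.929, -0.369, -0.001, 0.002]
ft_force: [-1.1, -0.4, -0.2]
width: 0.0869
t 9.45 p [0.5358 0.3733 0.1617] th -43.31 tilt [-0.0025 -0.0024] w 0.0869 F [-1.1 -0.4 -0.2] q [-0.2   0.52 -0.67  1.43  0.32  1.31 -1.64]
shift [ 0.0008 -0.0012  0.0767] az -0.0027
[ 0.6317 -0.0754  0.2   ] [ 0.525  -0.0746  0.2   ] 179.57042394808212 [ 0.571  -0.0746  0.2   ] [ 0.5126 -0.0734  0.22  ] [ 0.5555 -0.0739  0.006 ] [ 0.483  -0.0711  0.006 ] 177.78829667152735 178.609277382135
```

```bash

python3 -m crank '[{"x":0,"y":0,"z":0.015,"ax":0,"ay":0,"az":0,"claw":-1},{"x":0.001,"y":-0.001,"z":0.035,"ax":0,"ay":0,"az":0,"claw":-1},{"x":0.001,"y":-0.001,"z":0.055,"ax":0,"ay":0,"az":0,"claw":-1},{"x":0.001,"y":-0.001,"z":0.07,"ax":0,"ay":0,"az":0,"claw":-1},{"x":0.001,"y":-0.001,"z":0.076,"ax":0,"ay":0,"az":0,"claw":-1}]'
python3 -m crank '[{"x":0,"y":0,"z":0,"ax":0,"ay":0,"az":0,"claw":1},{"x":0,"y":0,"z":0,"ax":0,"ay":0,"az":0,"claw":1},{"x":0,"y":0,"z":0,"ax":0,"ay":0,"az":0,"claw":1},{"x":0,"y":0,"z":0,"ax":0,"ay":0,"az":0,"claw":1},{"x":0,"y":0,"z":0,"ax":0,"ay":0,"az":0,"claw":1}]' 10
python3 -m crank '[{"x":0,"y":0,"z":0,"ax":0,"ay":0,"az":0,"claw":1},{"x":0,"y":0,"z":0,"ax":0,"ay":0,"az":0,"claw":1},{"x":0,"y":0,"z":0,"ax":0,"ay":0,"az":0,"claw":1},{"x":0,"y":0,"z":0,"ax":0,"ay":0,"az":0,"claw":1},{"x":0,"y":0,"z":0,"ax":0,"ay":0,"az":0,"claw":1}]' 25
python3 -c "from h import *;go(.537,.3735,.085,-43)"
```

```text
time: 9.92
ee_pos: [0.5378, 0.3743, 0.0877]
eef_rot: [0.929, -0.369, -0.0, 0.001]
ft_force: [0.1, -0.3, -0.5]
width: 0.0868
time: 10.33
ee_pos: [0.5381, 0.3752, 0.0896]
eef_rot: [0.93, -0.369, 0.0, -0.001]
ft_force: [-0.1, -0.2, -0.6]
width: 0.0618
time: 10.75
ee_pos: [0.5378, 0.375, 0.0888]
eef_rot: [0.93, -0.369, 0.0, -0.0]
ft_force: [0.5, -0.4, 2.5]
width: 0.0459
t 10.75 p [0.5378 0.375  0.0888] th -43.25 tilt [0.0004 0.0002] w 0.0459 F [ 0.5 -0.4  2.5] q [-0.21  0.58 -0.65  1.5   0.37  1.19 -1.67]
shift [0.0005 0.0016 0.0038] az -0.0022
```

```bash

python3 -m crank '[{"x":0,"y":0,"z":-0.01,"ax":0,"ay":0,"az":0,"claw":1},{"x":0,"y":0,"z":-0.035,"ax":0,"ay":0,"az":0,"claw":1},{"x":0,"y":0,"z":-0.07,"ax":0,"ay":0,"az":0,"claw":1},{"x":0,"y":0,"z":-0.105,"ax":0,"ay":0,"az":0,"claw":1},{"x":0,"y":0,"z":-0.135,"ax":0,"ay":0,"az":0,"claw":1}]'
python3 -m crank '[{"x":0.005,"y":0.007,"z":-0.03,"ax":0,"ay":0,"az":0,"claw":1},{"x":0.015,"y":0.022,"z":-0.055,"ax":0,"ay":0,"az":0,"claw":1},{"x":0.03,"y":0.045,"z":-0.07,"ax":0,"ay":0,"az":0,"claw":1},{"x":0.048,"y":0.072,"z":-0.075,"ax":0,"ay":0,"az":0,"claw":1},{"x":0.066,"y":0.1,"z":-0.075,"ax":0,"ay":0,"az":0,"claw":1}]'
python3 -c "from h import *;go(.46,-.0745,.3,-90.5)"
```

```text
time: 11.17
ee_pos: [0.5376, 0.3749, 0.2264]
eef_rot: [0.93, -0.369, 0.0, -0.0]
ft_force: [0.9, -0.0, -1.4]
width: 0.0457
time: 11.58
ee_pos: [0.517, 0.2566, 0.3006]
eef_rot: [0.93, -0.368, 0.001, -0.001]
ft_force: [1.4, 0.1, -0.5]
width: 0.046
t 11.58 p [0.517  0.2566 0.3006] th -43.18 tilt [0.0022 0.0013] w 0.046 F [ 1.4  0.1 -0.5] q [ 0.03  0.26 -0.69  1.44  0.17  1.5  -1.41]
shift [0.185  0.2804 0.    ] az 0.413
```

```bash

python3 -m crank '[{"x":0.018,"y":0.027,"z":0,"ax":0,"ay":0,"az":0.03,"claw":1},{"x":0.036,"y":0.054,"z":0,"ax":0,"ay":0,"az":0.07,"claw":1},{"x":0.054,"y":0.081,"z":0,"ax":0,"ay":0,"az":0.12,"claw":1},{"x":0.072,"y":0.108,"z":0,"ax":0,"ay":0,"az":0.17,"claw":1},{"x":0.09,"y":0.136,"z":0,"ax":0,"ay":0,"az":0.21,"claw":1}]'
python3 -c "from h import *;go(.46,-.0745,.3,-90.5)"
```

```text
time: 12.0
ee_pos: [0.4888, 0.0948, 0.2991]
eef_rot: [0.831, -0.556, 0.0, -0.0]
ft_force: [1.6, 0.1, -0.8]
width: 0.0457
t 12.0 p [0.4888 0.0948 0.2991] th -67.61 tilt [ 0.0005 -0.    ] w 0.0457 F [ 1.6  0.1 -0.8] q [ 0.26  0.05 -0.56  1.64  0.03  1.46 -1.48]
shift [ 0.1455  0.0911 -0.0009] az 0.1998
```

```bash

python3 -m crank '[{"x":0.03,"y":0.019,"z":0,"ax":0,"ay":0,"az":0.05,"claw":1},{"x":0.06,"y":0.038,"z":0,"ax":0,"ay":0,"az":0.1,"claw":1},{"x":0.095,"y":0.06,"z":0.01,"ax":0,"ay":0,"az":0.15,"claw":1},{"x":0.125,"y":0.078,"z":0.02,"ax":0,"ay":0,"az":0.18,"claw":1},{"x":0.145,"y":0.091,"z":0.03,"ax":0,"ay":0,"az":0.2,"claw":1}]'
python3 -m crank '[{"x":0,"y":0,"z":0.01,"ax":0,"ay":0,"az":0,"claw":1},{"x":0,"y":0,"z":0.03,"ax":0,"ay":0,"az":0,"claw":1},{"x":0,"y":0,"z":0.05,"ax":0,"ay":0,"az":0,"claw":1},{"x":0,"y":0,"z":0.065,"ax":0,"ay":0,"az":0,"claw":1},{"x":0,"y":0,"z":0.07,"ax":0,"ay":0,"az":0,"claw":1}]'
python3 -m crank '[{"x":0,"y":0,"z":0,"ax":0,"ay":0,"az":0,"claw":1},{"x":0,"y":0,"z":0,"ax":0,"ay":0,"az":0,"claw":1},{"x":0,"y":0,"z":0,"ax":0,"ay":0,"az":0,"claw":1},{"x":0,"y":0,"z":0,"ax":0,"ay":0,"az":0,"claw":1},{"x":0,"y":0,"z":0,"ax":0,"ay":0,"az":0,"claw":1}]'
python3 - <<'E'
from h import *
go(.5435,-.0745,.2,-90.5)
T=camera("top");S=camera("scene")
cv2.imwrite("pics/c5.png",np.hstack([crop(T,390,150,130,200,3),crop(S,180,130,130,200,3)]))
E
```

```text
time: 12.42
ee_pos: [0.4605, -0.0764, 0.2687]
eef_rot: [-0.703, 0.711, -0.001, -0.0]
ft_force: [0.4, 0.2, -1.4]
width: 0.0463
time: 12.83
ee_pos: [0.4604, -0.0717, 0.1962]
eef_rot: [-0.706, 0.708, 0.002, -0.001]
ft_force: [-0.2, -0.0, -1.7]
width: 0.046
time: 13.25
ee_pos: [0.462, -0.0728, 0.1993]
eef_rot: [-0.706, 0.709, -0.001, 0.0]
ft_force: [0.2, -0.5, -2.1]
width: 0.0458
t 13.25 p [ 0.462  -0.0728  0.1993] th -90.23 tilt [ 0.0013 -0.0003] w 0.0458 F [ 0.2 -0.5 -2.1] q [ 0.44  0.02 -0.39  1.87  0.01  1.25 -1.52]
shift [ 0.0014 -0.0815 -0.0006] az 0.0023
```

View pics/c5.png

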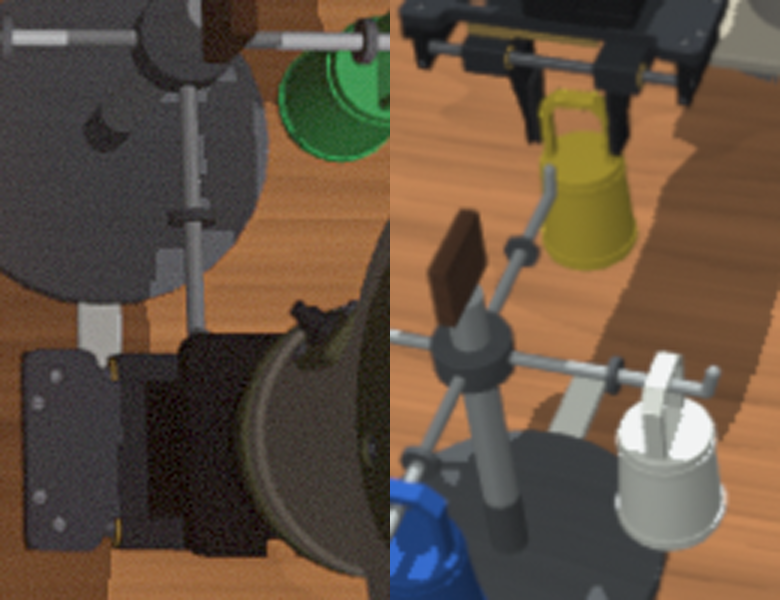

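The cup hangs straight in the gripper, clear of the hook and square to it. I'll slide it in slowly, watching the force.

```bash

python3 -m crank '[{"x":0.001,"y":-0.005,"z":0,"ax":0,"ay":0,"az":0.001,"claw":1},{"x":0.0015,"y":-0.014,"z":0,"ax":0,"ay":0,"az":0.002,"claw":1},{"x":0.0015,"y":-0.025,"z":0,"ax":0,"ay":0,"az":0.002,"claw":1},{"x":0.0015,"y":-0.035,"z":0,"ax":0,"ay":0,"az":0.002,"claw":1},{"x":0.0015,"y":-0.04,"z":0,"ax":0,"ay":0,"az":0.002,"claw":1}]'
python3 -m crank '[{"x":0,"y":-0.005,"z":0,"ax":0,"ay":0,"az":0,"claw":1},{"x":0,"y":-0.014,"z":0,"ax":0,"ay":0,"az":0,"claw":1},{"x":0,"y":-0.025,"z":0,"ax":0,"ay":0,"az":0,"claw":1},{"x":0,"y":-0.035,"z":0,"ax":0,"ay":0,"az":0,"claw":1},{"x":0,"y":-0.041,"z":0,"ax":0,"ay":0,"az":0,"claw":1}]'
python3 -m crank '[{"x":0,"y":0,"z":0,"ax":0,"ay":0,"az":0,"claw":1},{"x":0,"y":0,"z":0,"ax":0,"ay":0,"az":0,"claw":1},{"x":0,"y":0,"z":0,"ax":0,"ay":0,"az":0,"claw":1},{"x":0,"y":0,"z":0,"ax":0,"ay":0,"az":0,"claw":1},{"x":0,"y":0,"z":0,"ax":0,"ay":0,"az":0,"claw":1}]'
python3 - <<'E'
from h import *
go(.5435,-.0745,.1755,-90.5)
T=camera("top");S=camera("scene")
cv2.imwrite("pics/c6.png",np.hstack([crop(T,390,110,130,200,3),crop(S,180,150,130,200,3)]))
E
```

```text
time: 13.77
ee_pos: [0.5031, -0.0744, 0.1984]
eef_rot: [-0.704, 0.71, 0.0, 0.0]
ft_force: [-0.8, -1.2, -1.6]
width: 0.0461
time: 14.18
ee_pos: [0.5437, -0.0748, 0.1984]
eef_rot: [-0.704, 0.71, -0.0, 0.0]
ft_force: [-0.7, -0.0, -1.1]
width: 0.0458
time: 14.6
ee_pos: [0.5423, -0.0749, 0.1987]
eef_rot: [-0.704, 0.71, -0.0, -0.0]
ft_force: [0.1, 1.4, -1.4]
width: 0.0458
t 14.6 p [ 0.5423 -0.0749  0.1987] th -90.48 tilt [ 0.0001 -0.0003] w 0.0458 F [ 0.1  1.4 -1.4] q [ 0.4   0.2  -0.39  1.69  0.08  1.27 -1.59]
shift [-0.0004 -0.0012  0.0232] az 0.0002
```

View pics/c6.png

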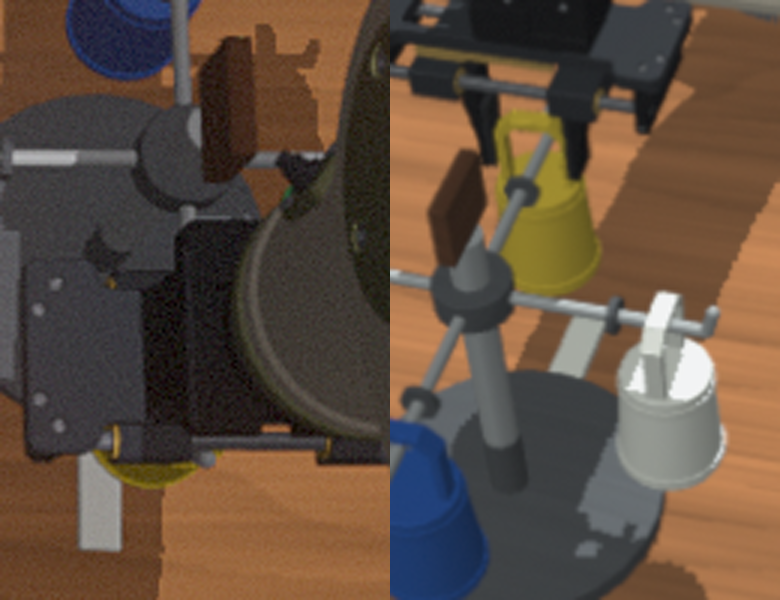

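The hook's bar now passes through the loop, with no contact force. I'll lower the cup onto it.

```bash

python3 -m crank '[{"x":0,"y":0,"z":0.004,"ax":0,"ay":0,"az":0,"claw":1},{"x":0,"y":-0.001,"z":0.01,"ax":0,"ay":0,"az":0,"claw":1},{"x":0,"y":-0.001,"z":0.016,"ax":0,"ay":0,"az":0,"claw":1},{"x":0,"y":-0.001,"z":0.02,"ax":0,"ay":0,"az":0,"claw":1},{"x":0,"y":-0.001,"z":0.022,"ax":0,"ay":0,"az":0,"claw":1}]'
python3 -m crank '[{"x":0,"y":0,"z":0.001,"ax":0,"ay":0,"az":0,"claw":1},{"x":0,"y":0,"z":0.001,"ax":0,"ay":0,"az":0,"claw":1},{"x":0,"y":0,"z":0.001,"ax":0,"ay":0,"az":0,"claw":1},{"x":0,"y":0,"z":0.001,"ax":0,"ay":0,"az":0,"claw":1},{"x":0,"y":0,"z":0.001,"ax":0,"ay":0,"az":0,"claw":1}]'
python3 -c "from h import *;go(.5435,-.0745,.1748,-90.5)"
```

```text
time: 15.12
ee_pos: [0.543, -0.0748, 0.1753]
eef_rot: [-0.704, 0.71, 0.001, -0.0]
ft_force: [0.9, -0.2, -1.5]
width: 0.0462
time: 15.53
ee_pos: [0.5437, -0.0748, 0.1758]
eef_rot: [-0.704, 0.71, -0.0, 0.0]
ft_force: [0.3, -0.2, -0.6]
width: 0.0459
t 15.53 p [ 0.5437 -0.0748  0.1758] th -90.47 tilt [ 0.0005 -0.0002] w 0.0459 F [ 0.3 -0.2 -0.6] q [ 0.4   0.22 -0.39  1.71  0.09  1.22 -1.59]
shift [-0.0003  0.0002  0.001 ] az 0.0003
```

```bash

python3 -m crank '[{"x":0,"y":0,"z":0.001,"ax":0,"ay":0,"az":0,"claw":1},{"x":0,"y":0,"z":0.001,"ax":0,"ay":0,"az":0,"claw":1},{"x":0,"y":0,"z":0.001,"ax":0,"ay":0,"az":0,"claw":1},{"x":0,"y":0,"z":0.001,"ax":0,"ay":0,"az":0,"claw":1},{"x":0,"y":0,"z":0.001,"ax":0,"ay":0,"az":0,"claw":1}]'
python3 -m crank '[{"x":0,"y":0,"z":0,"ax":0,"ay":0,"az":0,"claw":-0.2},{"x":0,"y":0,"z":0,"ax":0,"ay":0,"az":0,"claw":-0.4},{"x":0,"y":0,"z":0,"ax":0,"ay":0,"az":0,"claw":-1},{"x":0,"y":0,"z":0,"ax":0,"ay":0,"az":0,"claw":-1},{"x":0,"y":0,"z":0,"ax":0,"ay":0,"az":0,"claw":-1}]'
python3 -m crank '[{"x":0,"y":0,"z":0,"ax":0,"ay":0,"az":0,"claw":-1},{"x":0,"y":0,"z":0,"ax":0,"ay":0,"az":0,"claw":-1},{"x":0,"y":0,"z":0,"ax":0,"ay":0,"az":0,"claw":-1},{"x":0,"y":0,"z":0,"ax":0,"ay":0,"az":0,"claw":-1},{"x":0,"y":0,"z":0,"ax":0,"ay":0,"az":0,"claw":-1}]'
python3 -m crank '[{"x":0,"y":0,"z":-0.005,"ax":0,"ay":0,"az":0,"claw":-1},{"x":0,"y":0,"z":-0.02,"ax":0,"ay":0,"az":0,"claw":-1},{"x":0,"y":0,"z":-0.045,"ax":0,"ay":0,"az":0,"claw":-1},{"x":0,"y":0,"z":-0.075,"ax":0,"ay":0,"az":0,"claw":-1},{"x":0,"y":0,"z":-0.11,"ax":0,"ay":0,"az":0,"claw":-1}]'
python3 -m crank '[{"x":-0.03,"y":0,"z":-0.02,"ax":0,"ay":0,"az":0,"claw":-1},{"x":-0.06,"y":0,"z":-0.04,"ax":0,"ay":0,"az":0,"claw":-1},{"x":-0.1,"y":0,"z":-0.05,"ax":0,"ay":0,"az":0,"claw":-1},{"x":-0.14,"y":0,"z":-0.05,"ax":0,"ay":0,"az":0,"claw":-1},{"x":-0.17,"y":0,"z":-0.05,"ax":0,"ay":0,"az":0,"claw":-1}]'
python3 -m crank '[{"x":-0.03,"y":0,"z":0,"ax":0,"ay":0,"az":0,"claw":-1},{"x":-0.06,"y":0,"z":0,"ax":0,"ay":0,"az":0,"claw":-1},{"x":-0.1,"y":0,"z":0,"ax":0,"ay":0,"az":0,"claw":-1},{"x":-0.13,"y":0,"z":0,"ax":0,"ay":0,"az":0,"claw":-1},{"x":-0.14,"y":0,"z":0,"ax":0,"ay":0,"az":0,"claw":-1}]'
python3 - <<'E'
from h import *
go(.5435,-.0745,.3,-90.5)
T=camera("top");S=camera("scene")
cv2.imwrite("pics/c7.png",np.hstack([crop(T,390,110,130,200,3),crop(S,180,150,130,200,3)]))
E
```

```text
time: 15.95
ee_pos: [0.5436, -0.0748, 0.1746]
eef_rot: [-0.704, 0.71, -0.0, 0.0]
ft_force: [0.6, -0.3, -1.4]
width: 0.0459
time: 16.37
ee_pos: [0.5436, -0.0748, 0.1746]
eef_rot: [-0.704, 0.71, -0.0, -0.0]
ft_force: [-0.6, 0.3, 0.5]
width: 0.0712
time: 16.78
ee_pos: [0.5435, -0.0748, 0.1745]
eef_rot: [-0.704, 0.71, -0.0, -0.0]
ft_force: [-0.5, 0.1, 0.1]
width: 0.0867
time: 17.2
ee_pos: [0.5428, -0.0748, 0.2851]
eef_rot: [-0.704, 0.71, 0.001, -0.001]
ft_force: [0.6, -0.5, 0.7]
width: 0.087
time: 17.62
ee_pos: [0.5446, 0.0989, 0.3362]
eef_rot: [-0.705, 0.709, -0.0, 0.001]
ft_force: [-0.4, 0.0, 0.2]
width: 0.0873
time: 18.03
ee_pos: [0.5444, 0.2406, 0.3347]
eef_rot: [-0.706, 0.708, 0.001, 0.001]
ft_force: [-1.0, 0.1, -0.4]
width: 0.0874
t 18.03 p [0.5444 0.2406 0.3347] th -90.12 tilt [-0.0008  0.0022] w 0.0874 F [-1.   0.1 -0.4] q [-0.02  0.29 -0.6   1.33  0.16  1.57 -2.18]
shift [3.152e-01 2.000e-04 3.400e-02] az 0.0033
```

View pics/c7.png

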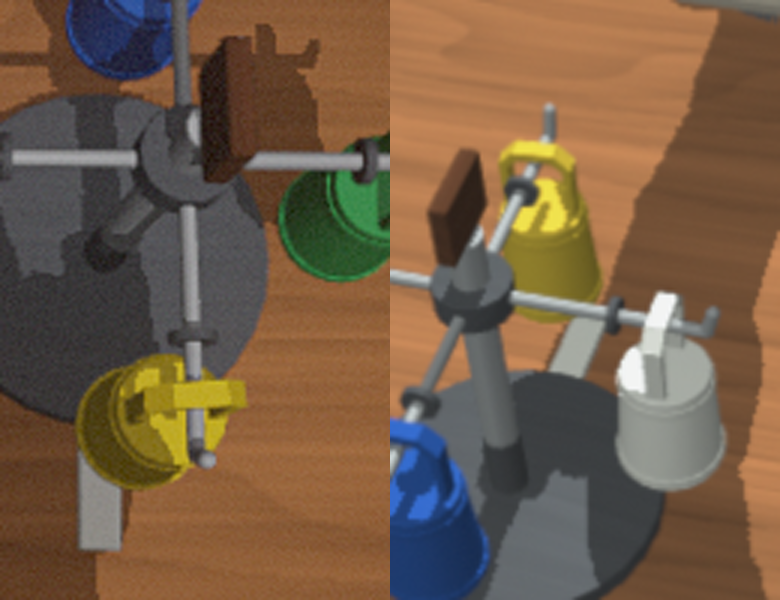

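The yellow cup hangs on the front hook, with the loop's top between the stop disc and the upturned tip (bend at (196,440) in the crop, same as before). I'll check that the cup has settled and the red cup hasn't moved, then hand in.

```bash
python3 - <<'E'
from h import *
def cen(im,lo,hi,b):
    x0,y0,x1,y1=b;M=cv2.moments(cv2.inRange(cv2.cvtColor(im[y0:y1,x0:x1],cv2.COLOR_BGR2HSV),lo,hi),True);return M["m00"],round(M["m10"]/M["m00"]+x0,1),round(M["m01"]/M["m00"]+y0,1)
for n in range(3): 
    I=camera("top")["color"];S=camera("scene")["color"];print("yel",cen(I,(22,120,60),(35,255,255),(400,220,490,290)))
b=(330,220,380,300)
print("red scene",cen(cv2.imread("pics/scene0.png"),(0,190,60),(6,255,255),b),cen(S,(0,190,60),(6,255,255),b))
E
python3 -m crank '[{"x":0,"y":0,"z":0,"ax":0,"ay":0,"az":0,"claw":-1},{"x":0,"y":0,"z":0,"ax":0,"ay":0,"az":0,"claw":-1},{"x":0,"y":0,"z":0,"ax":0,"ay":0,"az":0,"claw":-1},{"x":0,"y":0,"z":0,"ax":0,"ay":0,"az":0,"claw":-1},{"x":0,"y":0,"z":0,"ax":0,"ay":0,"az":0,"claw":-1}]'
python3 - <<'E'
from h import *
from bench import close_job
I=camera("top")["color"];M=cv2.moments(cv2.inRange(cv2.cvtColor(I[220:290,400:490],cv2.COLOR_BGR2HSV),(22,120,60),(35,255,255)),True);print(M["m10"]/M["m00"]+400,M["m01"]/M["m00"]+220)
print(close_job())
E
```

```text
yel (1577.0, 440.4, 249.2)
yel (1582.0, 440.3, 249.2)
yel (1591.0, 440.4, 249.2)
red scene (912.0, 353.1, 265.3) (815.0, 352.8, 267.1)
time: 18.85
ee_pos: [0.5461, 0.2351, 0.3346]
eef_rot: [-0.704, 0.71, -0.0, 0.0]
ft_force: [-0.2, 0.5, -0.4]
width: 0.0868
440.41540404040404 249.1445707070707
the job is handed in; nothing more can be done
None
```

I gripped the carousel's wooden bar, turned the head about 71° clockwise until the empty hook pointed to the front, and let go. I then picked up the yellow cup by its loop, slid it over the hook's tip, lowered it onto the bar, released it and moved the arm clear. The job was handed in at about 19 s.

- **Yellow cup:** it hangs between the stop disc and the upturned tip. Its position in the top picture stayed within 0.1 pixel over the last checks.
- **Hook direction:** before the cup was hung, the hook measured about 179.5° and the white tongue 177.8° to 178.6°. That is an offset of about 1 to 2°, and I did not correct it. The hook looked unmoved in the picture after hanging.
- **Red cup:** the arm never touched it. Its colour patch in the scene picture is about 100 pixels smaller and 2 pixels lower than at the start. I put that down to the arm's shadow but did not check it further.
- **Forces:** the highest force I read was about 13 N, while turning the head.

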